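Shut and lock the top panel of a vaccine cool box

TASK

The top panel of the flat blue cool box stands ajar. Push it shut with your fingertips, then set a fingertip in the slot of its round quarter-turn fastener and turn it clockwise (seen from above) as far as it goes, so that the panel is locked. Only push: do not lift the panel or pick anything up, leave the small things around it where they are, and finish clear of everything.

Things in the scene. Friction and masses are not known exactly. Their poses are not given: they have to be found in the camera images.
- coolbox: Flat blue plastic cool box, 280 (x) by 360 (y) by 130 mm high without its panel, fixed to the table. Origin: centre of its underside, z up. White side handles reach y = +-203 mm. The panel's hinge line runs along the box's y, at x = +100 mm (away from the robot), 130 mm up; the panel's free edge is on the -x side (towards the robot).
- panel (a joint): Hinge angle of the white top panel, rad: 0 = shut flat on the box (hard stop), grows as the free edge rises; starts at 0.25 to 0.5. Stiff hinge: it stays where it is left; about 2 to 4 N at the free edge pushes it down. Panel: 200 mm from hinge to free edge, 240 mm wide, 18 mm thick; shut, its upper face is 148 mm above the table.
- panel_edge (a point): Point on the panel's upper face, at the middle of its width and 10 mm in from the free edge (190 mm from the hinge): a good place to push down. Moves and tilts with the panel (its y axis is the hinge direction).
- fastener (a joint): Angle of the fastener's slotted dial, rad: 0 = open, slot parallel to the hinge; grows clockwise seen from above to 1.571 = locked (hard stop), slot in line with two small ridges on the panel. Starts at 0 to 0.35, stays where left, needs about 0.1 N m. A tongue under it goes below the box's front rim late in the turn, only if the panel is shut, and then holds it shut.
- slot (a point): On the dial's axis at the mouth of the slot (top of the dial), 17 mm above the panel's upper face, 120 mm from the hinge. z: dial axis, up when shut; y: along the slot. Grey dial, diameter 106 mm, one straight slot across its middle, 38 mm wide, 14 mm deep, upright walls. A fixed white ring as high as the dial (inner diameter 110, outer 124 mm) surrounds it and closes the slot's ends.
- slot_push (a point): Point on the slot's floor, on its centre line, 28 mm from the dial's axis (at joint 0 on the box's -y side, locked on its -x side); it turns with the dial. Closed fingertips set in the slot here, just above the floor, turn the dial when they travel clockwise round the axis and push the slot wall; with play in the slot they must go somewhat past the quarter turn.
- thermometer: Bystander: white display thermometer, 45 by 75 by 18 mm, lying loose on the box's top beside the panel. Origin: centre of its underside.
- carton: Bystander: paper carton with a green band, 50 by 90 by 45 mm high, loose on the table beside the box. Origin: centre of its underside.
- vial: Bystander: small amber jar, 34 mm diameter, 60 mm high, loose on the table beside the box. Origin: centre of its underside.

How it is judged:
By the outcome, as a careful person would: the job done as asked, in the order asked, and still so for the second after the job is handed in, with the robot touching nothing.
It also fails if it takes over 48 s, if anything falls off the work surface, if the arm or the gripper's body presses on something with over 40 N, if the wrist force passes 120 N, or if a joint passes its speed limit or range.

ROBOT

A 7-joint arm with a two-finger parallel gripper is mounted at the origin on the work surface. World frame = base frame: x ahead of the robot, y to its left, z up, the work surface at z = 0. Lengths are in m, angles in rad, forces in N, time in s.
With the tool pointing down it reaches from about 0.425 to 0.925 m from the base axis. Payload 6.8 kg.
Tool frame: the origin (TCP) lies at the very end of the fingers, on their centre line; the grasp point (between the pads) lies 19 mm behind it (tcp_to_grasp is the distance from the TCP to the grasp point, in m); z points along the fingers, y is the direction in which the jaws open and shut (so a half turn about z gives the same grasp; the last joint's range is limited). The gripper opens to 85 mm and grips with 20 to 120 N. Pads are 22 mm wide; open, the fingers measure 114 mm over their backs; the gripper's body (76 mm by 85 mm) begins 54 mm behind the grasp point. The pads swing forward as they close: fully open they stand 13 mm farther back than shut.
Start: joints at [-1.361, 0.477, 0.022, 1.555, -0.011, 1.109, -0.083], TCP at [0.211, 0.641, 0.231] pointing down, gripper open.
Joint ranges: [-2.96, 2.96], [-0.34, 2.1], [-1.41, 1.46], [0.24, 2.44], [-1.37, 4.51], [0.17, 1.92], [-2.96, 2.96]. Speed limits (rad/s): [2.39, 2.39, 3.14, 3.14, 3.14, 3.14, 3.14].

INTERFACE

Orientations are given as a unit quaternion [w, x, y, z].
In Python, from station import * gives the robot as it stands.
- The arm moves only by the tool apply_moves, never from a script. Its argument "increments" is one flat list of numbers, 5 for each row, row after row: the finger opening in mm, from 0 to 85.4, then the shift along the tool's x, y, z in mm, then the turn about the tool's z in degrees. In form: [claw, tx, ty, tz, roll, claw, tx, ty, tz, roll, ...]. A call has 1 to 12 rows; each row shifts and turns the pose as measured when the row begins, along the tool's axes as they then stand; what a row does not reach is not made up. A row lasts 1/8 s, in which the tool goes at most 62.5 mm and 10.7 degrees, less where a joint would pass 70% of its speed; a pose out of reach is approached as far as the arm can. A call with a gripper value outside its range is refused whole. The fingers move at their own pace and stop on an object; "squeeze" is the grip in N (left out, the last holds). Time passes only in rows, so rows that do not move let the fingers close. It gives the time, the measured TCP pose, the force and the opening at its end, in the units of the state.
- get_obs(): the state, without advancing time (a new reading comes with each control period).
- read_camera(name): name is "scene" or "top"; returns (picture, depth): 420x560x3 uint8, blue, green, red; 420x560 float32, m along the optical axis (not along the pixel's ray), 0 where there is no reading.
- get_calibration(name): a dict with "mtx" (3x3 intrinsics, pixels), "camera_from_world" (4x4, takes a point from world to camera coordinates). Camera axes: x right, y down, z forward; pixel columns grow to the right and rows downward; lengths in m; the calibration is good to about 2 mm. A picture is of the moment at which its call begins. get_calibration takes no time and is no camera call.
- hand_in(): hands the job in, once; it reports no verdict.
Trained networks look in the newest picture that a camera, given by its name, has taken for a name from the list of things; names that differ only in an ending like _2 or _b are one class to them, and where a whole thing is asked for, a point or a joint stands for the part that bears it (a point fixed in the world has none). Each returns a list of dicts, best first, with "p" (0 to 1); they miss things now and then, are a little off and sometimes report something else, mostly with a low value. They report only what shows in the picture. A call takes as long as a camera call.
- outline_of(camera, thing): "pixels" (420x560 bool, what is visible of it) and "extent" ([centre column, centre row, width, height] in pixels, round what is visible of it).
The state is a dict: "t": time; "q": joint angles; "joint_vel": joint speeds; "joint_torque": joint torques, N m; "eef_pos": TCP position; "tool_rot": TCP orientation; "contact_force": force on the tool from outside, world axes, zero at the start; "torque": the same for the moment, N m; "gripper_width": opening from 0.0 (shut) to 1.0 (fully open).
Only numpy, scipy, OpenCV 4.12 (cv2) and the standard library are available. Lean on these libraries where they do the work, as an engineer would, in place of code of your own. Each camera call takes 0.05 s, during which the arm holds its last target.

## Working session

There is one attempt and no reset: what is moved stays moved. The work goes in short steps, Python scripts to look and compute and a tool call to move; the robot and the scene stay as the last step left them, time stands still between calls to the robot, and variables do not carry over. Pictures are saved under pics/ and viewed, and the job is handed in when it is done.

Besides the shell and the picture viewer there is one more tool, called after "Call:" as name(argument=value, ...) on one line, values as JSON. apply_moves: Moves the arm, as the interface text tells. Its arguments: {"type":"object","properties":{"increments":{"type":"array"},"squeeze":{"type":"number"}},"required":["increments"]}

```bash
ls; mkdir -p pics
python3 - <<'E'
from station import *
import cv2,numpy as np
s=get_obs();print(s)
for n in("scene","top"):
    im,d=read_camera(n);cv2.imwrite(f"pics/{n}0.png",im);np.save(f"pics/{n}0.npy",d)
    c=get_calibration(n);print(n,np.round(c["mtx"],1).tolist(),np.round(c["camera_from_world"],3).tolist())
E
```

```text
pics
{'t': 0.0, 'q': array([-1.36108847,  0.47782973,  0.02235163,  1.55644569, -0.01151766,
        1.10929447, -0.08310568]), 'joint_vel': array([ 1.07458192e-03, -2.00464271e-03, -9.31514808e-04,  1.91321875e-05,
       -1.56201316e-03,  1.32117468e-03, -1.81633395e-04]), 'joint_torque': array([-4.47925877e-04, -5.96452868e+01,  1.60805661e+00, -2.81191188e+01,
        1.25264993e-02,  9.30552604e-03,  1.46150126e-05]), 'eef_pos': array([0.21075918, 0.64063225, 0.23030851]), 'tool_rot': array([-8.26658221e-05,  1.58237192e-01,  9.87400697e-01, -9.20800716e-04]), 'contact_force': array([ 0.54040354, -0.14583622, -0.2713914 ]), 'torque': array([-0.05221974, -0.01494356, -0.00638893]), 'gripper_width': 0.9976317677505611}
scene [[387.7, 0.0, 281.0], [0.0, 387.7, 212.0], [0.0, 0.0, 1.0]] [[-0.651, 0.759, -0.007, 0.332], [0.623, 0.529, -0.576, -0.349], [-0.434, -0.379, -0.818, 1.201], [0.0, 0.0, 0.0, 1.0]]
top [[425.7, 0.0, 277.0], [0.0, 425.7, 212.2], [0.0, 0.0, 1.0]] [[-0.029, -1.0, 0.01, 0.057], [-0.98, 0.026, -0.198, 0.617], [0.197, -0.016, -0.98, 1.043], [0.0, 0.0, 0.0, 1.0]]
```

View pics/scene0.png

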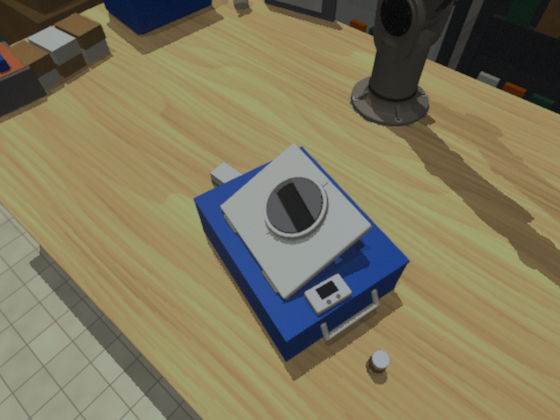

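View pics/top0.png

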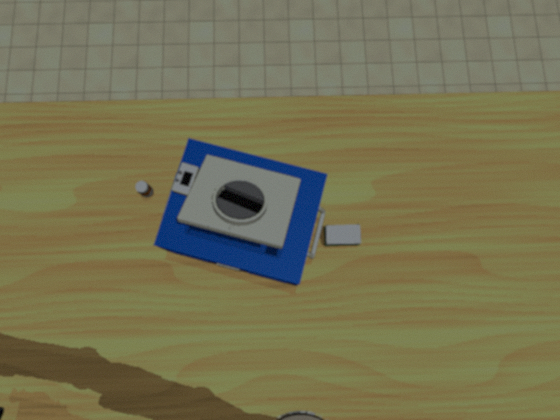

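The box sits at about (240,210) in the top view, with its free edge towards the robot. The thermometer is at (185,179), the vial at (142,187) and the carton at (343,234). Next I'll fit the poses from depth.

```bash
cat > h.py <<'E'
import numpy as np,cv2
from station import *
def cloud(n,d):
    c=get_calibration(n);K=c["mtx"];T=np.linalg.inv(c["camera_from_world"])
    v,u=np.mgrid[0:420,0:560]
    P=np.stack([(u-K[0,2])/K[0,0]*d,(v-K[1,2])/K[1,1]*d,d,np.ones_like(d)],-1)
    return (P@T.T)[...,:3]
E
python3 - <<'E'
from h import *
for n in("top","scene"):
    d=np.load(f"pics/{n}0.npy");im=cv2.imread(f"pics/{n}0.png").astype(int);W=cloud(n,d)
    b,g,r=im[...,0],im[...,1],im[...,2]
    near=(W[...,0]>.3)&(W[...,0]<1.1)&(abs(W[...,1])<.5)&(d>0)
    blue=(b>1.8*r)&(b>60)&near
    top=blue&(abs(W[...,2]-.13)<.008)
    P=W[top];print(n,"blue top",top.sum(),P[:,2].mean())
    rect=cv2.minAreaRect((P[:,:2]*1000).astype(np.float32));print(rect,cv2.boxPoints(rect).tolist())
    for t in("coolbox","panel","slot","thermometer","vial","carton"):
        o=outline_of(n,t)[:1]
        for q in o:
            m=q["pixels"]&(d>0);p=W[m]
            print(t,round(q["p"],2),q["extent"],np.round(np.median(p,0),3),np.round(np.percentile(p,[2,98],axis=0),3).tolist())
            if t=="panel":
                m=cv2.erode(m.astype(np.uint8),np.ones((3,3)))>0
                p=W[m&(r>110)&(W[...,2]>.14)]
                for _ in range(6):
                    c=p.mean(0);nn=np.linalg.svd(p-c,full_matrices=False)[2][2];nn*=np.sign(nn[2]);e=(p-c)@nn;p=p[abs(e)<max(.004,1.5*e.std())]
                print("plane",c,nn,"tilt",np.arccos(nn[2]),"dir",np.degrees(np.arctan2(nn[1],nn[0])),e.std(),len(p))
E
```

```text
top blue top 7472 0.1292960931142224
((615.763671875, 126.35810089111328), (358.4971923828125, 280.22216796875), 73.43461608886719) [[430.3624572753906, -5.5037994384765625], [698.9539794921875, -85.39776611328125], [801.1649169921875, 258.2200012207031], [532.5733642578125, 338.11395263671875]]
coolbox 0.76 [238.8, 209.5, 171.1, 144.6] [0.59  0.115 0.132] [[0.457, -0.061, 0.01], [0.767, 0.308, 0.229]]
panel 0.57 [239.1, 202.2, 122.1, 95.5] [0.617 0.122 0.199] [[0.524, 0.004, 0.147], [0.727, 0.242, 0.232]]
plane [0.62521733 0.12031983 0.19031061] [ 0.40032184 -0.11971025  0.90852181] tilt 0.43106369934415156 dir -16.64850614067991 0.0013904007516069342 4699
slot 0.61 [241.6, 198.6, 43.6, 39.6] [0.62  0.123 0.2  ] [[0.576, 0.077, 0.19], [0.662, 0.168, 0.232]]
thermometer 0.61 [187.6, 178.2, 30.4, 30.6] [0.691 0.261 0.147] [[0.653, 0.231, 0.129], [0.727, 0.29, 0.152]]
vial 0.74 [146.4, 189.7, 18.5, 16.2] [0.692 0.388 0.056] [[0.681, 0.376, 0.01], [0.709, 0.405, 0.063]]
carton 0.69 [342.0, 234.8, 36.8, 22.1] [ 0.556 -0.131  0.044] [[0.533, -0.175, 0.014], [0.583, -0.088, 0.048]]
scene b
[... 384 characters left out ...]
, 0.33, 0.229]]
panel 0.85 [296.4, 221.0, 158.5, 153.6] [0.637 0.145 0.195] [[0.536, 0.013, 0.148], [0.733, 0.25, 0.231]]
plane [0.64264949 0.14135111 0.18547428] [ 0.40236691 -0.11943667  0.90765398] tilt 0.433135982324297 dir -16.53274291865447 0.0011224190373478487 7805
slot 0.74 [296.0, 205.3, 56.0, 53.3] [0.618 0.131 0.201] [[0.578, 0.083, 0.19], [0.666, 0.176, 0.232]]
thermometer 0.93 [329.9, 294.8, 42.9, 40.4] [0.694 0.268 0.148] [[0.657, 0.241, 0.137], [0.729, 0.295, 0.15]]
vial 0.91 [377.6, 361.4, 24.6, 26.9] [0.706 0.399 0.058] [[0.686, 0.384, 0.01], [0.715, 0.414, 0.062]]
carton 0.55 [225.4, 175.2, 32.5, 24.2] [ 0.564 -0.145  0.044] [[0.536, -0.172, 0.004], [0.585, -0.112, 0.048]]
```

Call:
apply_moves(increments=[0, 0, 0, -50, -1.6, 0, 0, 0, -50, 0, 0, -40, -36, 0, 0, 0, -40, -36, 0, 0, 0, -40, -36, 0, 0, 0, -40, -36, 0, 0, 0, -40, -36, 0, 0, 0, -40, -36, 0, 0, 0, -40, -36, 0, 0, 0, -40, -36, 0, 0], squeeze=40)

```text
t: 1.95
eef_pos: [0.4401, 0.2675, 0.3349]
tool_rot: [0.0, 0.14, 0.99, 0.002]
contact_force: [0.8, 0.6, -0.1]
gripper_width: -0.001
```

```bash
cat >> h.py <<'E'
from scipy.spatial.transform import Rotation as Ro
C=np.array([.6162,.1282]);YAW=np.radians(-16.55)
EX=np.array([np.cos(YAW),np.sin(YAW)]);EY=np.array([-EX[1],EX[0]])
def st():
    s=get_obs();q=s["tool_rot"];R=Ro.from_quat([q[1],q[2],q[3],q[0]]).as_matrix()
    p=s["eef_pos"];b=p[:2]-C
    print("t %.2f"%s["t"],"pos",np.round(p,4),"box",np.round([b@EX*1000,b@EY*1000],1),"tooly rel boxy deg %.2f"%(np.degrees(np.arctan2(R[1,1],R[0,1]))-90-np.degrees(YAW)),"Rz",np.round(R[:,2],3),"F",np.round(s["contact_force"],1),"w %.2f"%s["gripper_width"],"q7 %.2f"%s["q"][6])
    return s,R
def go(bx,by,z,yaw=None):
    s,R=st();t=C+EX*bx/1000+EY*by/1000
    d=R.T@(np.r_[t,z]-s["eef_pos"])*1000;print("to go tool mm",np.round(d,1))
E
python3 -c "
from h import *
go(-52,-85,.26)"
```

```text
t 1.95 pos [0.4401 0.2675 0.3349] box [-208.5   83.4] tooly rel boxy deg 0.50 Rz [ 0.002  0.004 -1.   ] F [ 0.8  0.6 -0.1] w -0.00 q7 0.66
to go tool mm [-155.  -170.1   74.1]
```

Call:
apply_moves(increments=[0, -38, -42, 0, 0, 0, -38, -42, 0, 0, 0, -38, -42, 0, 0, 0, -30, -32, 0, 0, 0, -10, -10, 0, 0, 0, 0, 0, 30, 0, 0, 0, 0, 25, 0])

```text
t: 2.82
eef_pos: [0.5474, 0.053, 0.2817]
tool_rot: [0.005, 0.143, 0.99, 0.005]
contact_force: [-0.2, -0.0, 0.7]
gripper_width: -0.003
```

```bash
python3 -c "
from h import *
go(-52,-85,.26)"
```

```text
t 2.83 pos [0.5474 0.053  0.2817] box [-44.5 -91.7] tooly rel boxy deg 0.11 Rz [ 0.01   0.008 -1.   ] F [-0.2 -0.   0.7] w -0.00 q7 1.18
to go tool mm [ 7.7  6.5 21.7]
```

Call:
apply_moves(increments=[0, 6, 5, 5, 0, 0, 1, 1, 10, 0, 0, 0, 0, 15, 0, 0, 0, 0, 15, 0, 0, 0, 0, 15, 0, 0, 0, 0, 15, 0, 0, 0, 0, 15, 0, 0, 0, 0, 15, 0])

```text
t: 3.82
eef_pos: [0.5435, 0.0653, 0.172]
tool_rot: [0.005, 0.141, 0.99, 0.006]
contact_force: [-1.5, 0.5, 4.9]
gripper_width: -0.001
```

```bash
python3 -c "
from h import *
go(-52,-85,.148)"
```

```text
t 3.83 pos [0.5435 0.0653 0.172 ] box [-51.8 -81. ] tooly rel boxy deg 0.32 Rz [ 0.012  0.01  -1.   ] F [-1.5  0.5  4.9] w -0.00 q7 1.23
to go tool mm [ 0.4 -4.3 24. ]
```

Pushing with about 5 N, as expected. I'll keep going down to the stop.

Call:
apply_moves(increments=[0, 0, -3, 10, 0, 0, 0, 0, 8, 0, 0, 0, 0, 6, 0, 0, 0, 0, 5, 0, 0, 0, 0, 4, 0])

```text
t: 4.45
eef_pos: [0.5421, 0.0627, 0.1477]
tool_rot: [0.002, 0.142, 0.99, 0.009]
contact_force: [-17.5, -1.0, 40.7]
gripper_width: -0.002
```

```bash
python3 -c "
from h import *
go(-52,-85,.148)"
```

```text
t 4.45 pos [0.5421 0.0627 0.1477] box [-52.4 -83.9] tooly rel boxy deg 0.22 Rz [ 0.007  0.017 -1.   ] F [-17.5  -1.   40.7] w -0.00 q7 1.25
to go tool mm [-0.4 -1.1 -0.3]
```

Call:
apply_moves(increments=[0, 0, 0, -20, 0, 0, 0, 0, -40, 0, 0, 0, -50, -40, 0, 0, 0, -50, -10, 0, 0, 0, -50, 0, 0, 0, 0, -50, 0, 0])

```text
t: 5.2
eef_pos: [0.4878, -0.1325, 0.2574]
tool_rot: [0.007, 0.138, 0.99, 0.009]
contact_force: [0.9, 0.4, -0.3]
gripper_width: -0.003
```

Run:
```python
from h import *
st()
for n in("top","scene"):
    im,d=read_camera(n);W=cloud(n,d);np.save(f"pics/{n}1.npy",d);cv2.imwrite(f"pics/{n}1.png",im)
    o=outline_of(n,"panel")[0];m=cv2.erode(o["pixels"].astype(np.uint8),np.ones((3,3)))>0
    p=W[m&(W[...,2]>.142)&(W[...,2]<.156)]
    c=p.mean(0);nn=np.linalg.svd(p-c,full_matrices=False)[2][2];nn*=np.sign(nn[2])
    b=(p[:,:2]-C);print(n,"tilt",np.arccos(nn[2]),c[2],"box extents",np.round(np.percentile(b@EX,[1,99]),4),np.round(np.percentile(b@EY,[1,99]),4))
    # dial/ring
    b=W[...,:2]-C; r=np.hypot(b@EX+.02,b@EY)
    ring=(r<.075)&(W[...,2]>.158)&(W[...,2]<.175);q=b[ring]
    (cx,cy),rad=cv2.minEnclosingCircle((q*1000).astype(np.float32));print("ring box",EX@[cx,cy],EY@[cx,cy],rad)
    fl=(r<.05)&(W[...,2]<.158)&(W[...,2]>.145);q=b[fl];l=np.stack([q@EX,q@EY],1)*1000
    rc=cv2.minAreaRect(l.astype(np.float32));print("slot floor",fl.sum(),rc,np.median(W[fl][:,2]))
    ys,xs=np.where(ring);x0,x1,y0,y1=xs.min()-30,xs.max()+30,ys.min()-30,ys.max()+30
    cv2.imwrite(f"pics/{n}1c.png",cv2.resize(im[y0:y1,x0:x1],None,fx=4,fy=4,interpolation=cv2.INTER_CUBIC))
st()
```

```text
t 5.20 pos [ 0.4878 -0.1325  0.2574] box [ -48.8 -286.5] tooly rel boxy deg 0.68 Rz [ 0.016  0.016 -1.   ] F [ 0.9  0.4 -0.3] w -0.00 q7 1.57
top tilt 0.0006199903033241797 0.1476693925050014 box extents [-0.0968  0.0942] [-0.1188  0.1106]
ring box -19.508508440976886 -3.3279492629928162 62.19107437133789
slot floor 628 ((-11.457439422607422, -1.8532981872558594), (98.77174377441406, 50.985897064208984), 80.58624267578125) 0.1503538604722945
scene tilt 0.004639432135816199 0.14812433631172778 box extents [-0.093   0.0974] [-0.1097  0.121 ]
ring box -20.505878047474052 2.155364663461616 62.56510925292969
slot floor 730 ((-23.43140983581543, 0.7406501770019531), (98.68231201171875, 34.65494918823242), 80.59235382080078) 0.15088222465573436
t 5.40 pos [ 0.4878 -0.1317  0.2571] box [ -49.  -285.7] tooly rel boxy deg 0.52 Rz [ 0.014  0.016 -1.   ] F [ 0.1 -0.1 -0.4] w 0.00 q7 1.56
```

View pics/top1c.png

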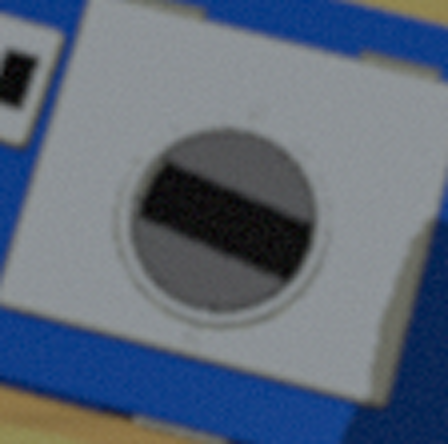

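View pics/scene1c.png

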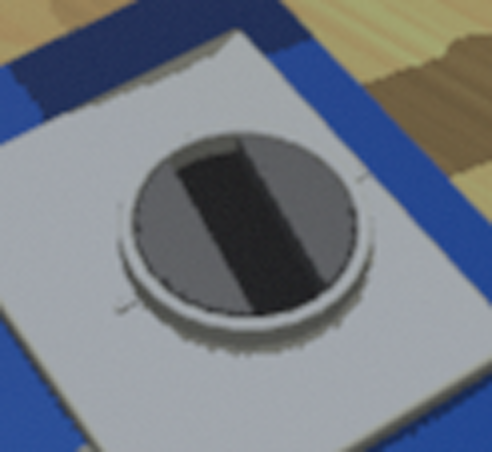

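The panel is shut: tilt is about 0 and the top face is at 148 mm. The slot is about 9.4° clockwise from open. In the top crop it runs from (155,190) to (300,250), and the ridges are at (255,115) and (190,335). Next I move over slot_push.

Call:
apply_moves(increments=[0, -5, 50, 0, 4, 0, -5, 50, 0, 4, 0, -5, 50, 0, 2, 0, -5, 50, 0, 0, 0, 0, 50, 0, 0, 0, 0, 30, 0, 0, 0, 0, 0, 0, 0])

```text
t: 6.28
eef_pos: [0.6189, 0.1401, 0.2601]
tool_rot: [0.005, 0.22, 0.975, 0.011]
contact_force: [0.1, -0.5, 0.2]
gripper_width: 0.001
```

```bash
python3 -c "
from h import *
go(-24.6,-28.2,.19)"
```

```text
t 6.28 pos [0.6189 0.1401 0.2601] box [-0.8 12.2] tooly rel boxy deg -8.92 Rz [ 0.014  0.02  -1.   ] F [ 0.1 -0.5  0.2] w 0.00 q7 0.97
to go tool mm [ 17.5 -45.2  69. ]
```

Call:
apply_moves(increments=[0, 10, -22, 10, 0.5, 0, 8, -20, 20, 0, 0, 0, 0, 20, 0, 0, 0, 0, 15, 0, 0, 0, 0, 0, 0])

```text
t: 6.9
eef_pos: [0.5825, 0.1128, 0.1907]
tool_rot: [0.004, 0.222, 0.975, 0.011]
contact_force: [-0.6, -0.1, 0.3]
gripper_width: 0.003
```

```bash
python3 -c "
from h import *
go(-24.6,-28.2,.1535)"
```

```text
t 6.90 pos [0.5825 0.1128 0.1907] box [-27.9 -24.4] tooly rel boxy deg -9.15 Rz [ 0.012  0.019 -1.   ] F [-0.6 -0.1  0.3] w 0.00 q7 1.02
to go tool mm [-3.8 -4.1 37.2]
```

Call:
apply_moves(increments=[0, -4, -4, 0, 0, 0, 0, 0, 10, 0, 0, 0, 0, 10, 0, 0, 0, 0, 0, 0])

```text
t: 7.4
eef_pos: [0.5861, 0.1078, 0.1707]
tool_rot: [0.005, 0.222, 0.975, 0.011]
contact_force: [-0.3, -0.4, 1.1]
gripper_width: 0.0
```

```bash
python3 -c "
from h import *
go(-24.6,-28.2,.1535)"
```

```text
t 7.40 pos [0.5861 0.1078 0.1707] box [-23.1 -28.2] tooly rel boxy deg -9.14 Rz [ 0.015  0.02  -1.   ] F [-0.3 -0.4  1.1] w 0.00 q7 1.04
to go tool mm [ 1.6 -0.7 17.2]
```

Call:
apply_moves(increments=[0, 1.5, -0.5, 5, 0, 0, 0, 0, 5, 0, 0, 0, 0, 5, 0, 0, 0, 0, 2, 0, 0, 0, 0, 0, 0])

```text
t: 8.02
eef_pos: [0.5848, 0.1086, 0.1526]
tool_rot: [0.005, 0.222, 0.975, 0.011]
contact_force: [-0.4, 1.1, 0.1]
gripper_width: 0.001
```

```bash
python3 -c "
from h import *
go(-24.6,-28.2,.1535)"
```

```text
t 8.03 pos [0.5848 0.1086 0.1526] box [-24.5 -27.7] tooly rel boxy deg -9.12 Rz [ 0.015  0.02  -1.   ] F [-0.4  1.1  0.1] w 0.00 q7 1.05
to go tool mm [-0.  -0.4 -0.9]
```

In the slot with no contact. Take up the play, then begin the turn.

Call:
apply_moves(increments=[0, 4, 0, -1, 0, 0, 4, 0, 0, 0, 0, 4.5, 1, 0, 8, 0, 4.5, 1, 0, 8, 0, 4.5, 1, 0, 8])

```text
t: 8.65
eef_pos: [0.5705, 0.12, 0.155]
tool_rot: [0.007, 0.427, 0.904, 0.013]
contact_force: [2.7, -2.5, -2.5]
gripper_width: 0.001
```

```bash
cat >> h.py <<'E'
def turn(a,lead):
    a=np.radians(a);r=np.array([-np.sin(a),-np.cos(a)]);t=np.array([-np.cos(a),np.sin(a)])
    p=np.array([-20,-.6])+28*r+lead*t;print("target a",np.degrees(a),p);go(p[0],p[1],.1535)
E
python3 -c "
from h import *
turn(30,8)"
```

```text
target a 29.999999999999996 [-40.92820323 -20.84871131]
t 8.65 pos [0.5705 0.12   0.155 ] box [-41.5 -20.9] tooly rel boxy deg -33.97 Rz [ 0.023  0.018 -1.   ] F [ 2.7 -2.5 -2.5] w 0.00 q7 0.63
to go tool mm [-0.4  0.3  1.5]
```

Call:
apply_moves(increments=[0, 5, 1.2, 1, 8, 0, 5, 1.2, 0, 8, 0, 5, 1.2, 0, 8, 0, 5, 1.2, 0, 8])

```text
t: 9.15
eef_pos: [0.5667, 0.1351, 0.1551]
tool_rot: [0.006, 0.668, 0.744, 0.014]
contact_force: [1.7, -3.0, -2.0]
gripper_width: -0.003
```

```bash
python3 -c "
from h import *
turn(65,8)"
```

```text
target a 65.0 [-48.75756413  -5.18284903]
t 9.15 pos [0.5667 0.1351 0.1551] box [-49.4  -7.5] tooly rel boxy deg -67.28 Rz [ 0.028  0.013 -1.   ] F [ 1.7 -3.  -2. ] w -0.00 q7 0.10
to go tool mm [1.8 1.4 1.7]
```

Call:
apply_moves(increments=[0, 6, 1.8, 1, 7, 0, 6, 1.5, 0, 7, 0, 5, 1.5, 0, 7, 0, 4, 0.5, 0, 2])

```text
t: 9.65
eef_pos: [0.5722, 0.1498, 0.1546]
tool_rot: [0.006, 0.808, 0.588, 0.013]
contact_force: [-2.8, -9.2, -0.2]
gripper_width: -0.003
```

```bash
python3 -c "
from h import *
turn(90,8)"
```

```text
target a 90.0 [-48.    7.4]
t 9.65 pos [0.5722 0.1498 0.1546] box [-48.3   8.2] tooly rel boxy deg -91.37 Rz [ 0.027  0.005 -1.   ] F [-2.8 -9.2 -0.2] w -0.00 q7 -0.27
to go tool mm [-0.8  0.3  1.1]
```

Near the stop (9 N). I'll push on a bit to confirm it.

Call:
apply_moves(increments=[0, 4, 0, 0, 0, 0, 4, 0, 0, 0, 0, 4, 0, 0, 0])

```text
t: 10.02
eef_pos: [0.5721, 0.1497, 0.1545]
tool_rot: [0.009, 0.811, 0.585, 0.006]
contact_force: [-4.1, -9.1, 5.7]
gripper_width: 0.001
```

```bash
python3 -c "
from h import *
turn(90,8)"
```

```text
target a 90.0 [-48.    7.4]
t 10.03 pos [0.5721 0.1497 0.1545] box [-48.4   8. ] tooly rel boxy deg -91.83 Rz [ 0.019 -0.008 -1.   ] F [-4.1 -9.1  5.7] w 0.00 q7 -0.29
to go tool mm [-0.6  0.4  1.1]
```

Call:
apply_moves(increments=[0, 9, 0, 0, 0, 0, 9, 0, 0, 0])

```text
t: 10.28
eef_pos: [0.5722, 0.15, 0.1544]
tool_rot: [0.012, 0.814, 0.58, -0.005]
contact_force: [-12.2, -19.8, 15.3]
gripper_width: 0.002
```

```bash
python3 -c "
from h import *
turn(90,8)"
```

```text
target a 90.0 [-48.    7.4]
t 10.28 pos [0.5722 0.15   0.1544] box [-48.4   8.3] tooly rel boxy deg -92.47 Rz [ 0.006 -0.025 -1.   ] F [-12.2 -19.8  15.3] w 0.00 q7 -0.31
to go tool mm [-0.9  0.4  1. ]
```

Hard stop confirmed: 24 N and no motion. Back off from the wall, lift out and clear away.

Call:
apply_moves(increments=[0, -6, 0, 0, 0, 0, -2, 0, 0, 0, 0, 0, 0, -10, 0, 0, 0, 0, -15, 0, 0, 0, 0, -40, 0, 0, 0, 0, -40, 0, 0, -50, 0, -10, 0, 0, -50, 0, 0, 0, 0, -50, 0, 0, 0, 0, -50, 0, 0, 0, 0, -50, 0, 0, 0, 0, 0, 0, 0, 0])

```text
t: 11.78
eef_pos: [0.4905, -0.0934, 0.2887]
tool_rot: [0.013, 0.812, 0.584, 0.004]
contact_force: [0.4, 0.6, 0.2]
gripper_width: -0.001
```

Run:
```python
from h import *
st()
for n in("top","scene"):
    im,d=read_camera(n);W=cloud(n,d);cv2.imwrite(f"pics/{n}2.png",im)
    b=W[...,:2]-C; r=np.hypot(b@EX+.02,b@EY)
    fl=(r<.05)&(W[...,2]<.158)&(W[...,2]>.145);q=b[fl];l=np.stack([q@EX,q@EY],1)*1000
    print("slot floor",fl.sum(),cv2.minAreaRect(l.astype(np.float32)))
    o=outline_of(n,"panel")[0];m=cv2.erode(o["pixels"].astype(np.uint8),np.ones((3,3)))>0
    p=W[m&(W[...,2]>.142)&(W[...,2]<.156)];c=p.mean(0);nn=np.linalg.svd(p-c,full_matrices=False)[2][2]
    print(n,"tilt",np.arccos(abs(nn[2])),c[2])
    for t in("thermometer","vial","carton"):
        o=outline_of(n,t)[:1]
        for q in o: print(t,round(q["p"],2),np.round(np.median(W[q["pixels"]&(d>0)],0),3))
```

```text
t 11.78 pos [ 0.4905 -0.0934  0.2887] box [ -57.4 -248.2] tooly rel boxy deg -92.03 Rz [ 0.021 -0.017 -1.   ] F [0.4 0.6 0.2] w -0.00 q7 -0.10
slot floor 646 ((-20.26655387878418, -2.261077880859375), (36.95137405395508, 99.15031433105469), 89.94804382324219)
top tilt 0.0010239187625661725 0.14769786571722004
thermometer 0.57 [0.688 0.259 0.147]
vial 0.71 [0.693 0.388 0.054]
carton 0.85 [ 0.562 -0.104  0.044]
slot floor 709 ((-19.89495086669922, -2.5827598571777344), (99.58019256591797, 32.9001579284668), 0.04210778325796127)
scene tilt 0.004531923884340856 0.14809455436268096
thermometer 0.77 [0.696 0.268 0.148]
vial 0.88 [0.706 0.399 0.058]
carton 0.88 [ 0.566 -0.146  0.045]
```

View pics/top2.png

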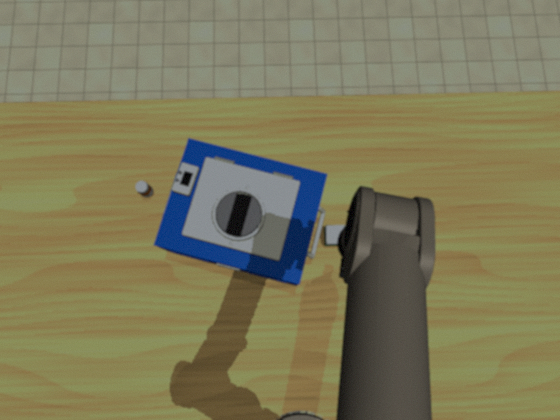

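View pics/scene2.png

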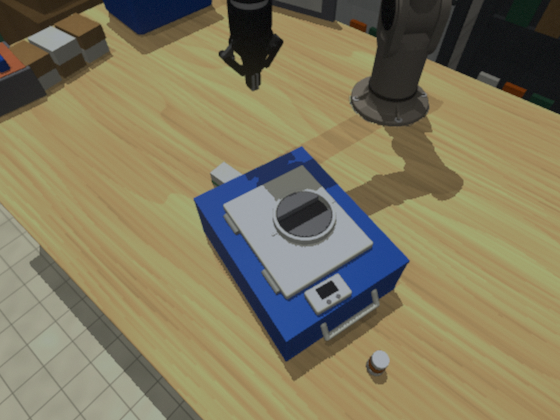

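The top view shows the slot lying across the hinge direction at (239,214), in line with the ridges. The panel is flat, the bystanders are in place and the gripper is clear of everything. Handing in.

```bash
python3 -c "
from station import *
print(hand_in())"
```

```text
the job is handed in; nothing more can be done
None
```

The panel is shut and locked, and I handed the job in at about 12 s, well inside the 48 s limit.

- **Panel:** I pushed it down to its stop with closed fingertips. Both cameras then showed it flat: tilt was under 0.005 rad and its upper face was at 148 mm.
- **Fastener:** I set the fingertips in the slot and turned it clockwise until it stopped. It did not move when I pressed harder, with about 24 N sideways. Both cameras put the slot within 0.1° of the locked direction.
- **Finish:** The arm ended clear of everything, with no contact force.
- **Small things:** The thermometer and vial came out within about 3 mm of where they started in both cameras. The scene camera also had the carton unmoved. The top camera's carton reading differed by about 27 mm because the arm partly hid it.

The two cameras disagreed by up to about 4 mm on the box's position, so I used the average. No check failed.

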